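# Stopper the sorted specimen pots from a stack of graded stoppers

## Robot

A 6-joint arm with a two-finger parallel gripper is mounted at the origin on a cart in front of the work surface, level with it; the furniture and walls round the work are solid. World frame = base frame: x ahead of the robot, y to its left, z up, the work surface at z = 0. Lengths are in m, angles in degrees, forces in N, time in s.
With the tool pointing down it reaches from about 0.4 to 0.825 m from the base axis. Payload 7 kg.
Tool frame: the origin (TCP) lies midway between the tips of the shut fingers; the grasp point (between the pads) lies 19 mm behind it; z points along the fingers, y is the line along which they close (so a half turn about z gives the same grasp; the last joint's range is limited). The gripper opens to 88 mm and grips with 3 to 60 N. Pads are 19 mm wide; open, the fingers measure 130 mm over their backs; the gripper's body (78 mm by 193 mm) begins 47 mm behind the grasp point.
Start: joints at [-59.066, 20.546, 0.682, 0, -70.136, -16.507], TCP at [0.168, -0.654, 0.227] pointing down, gripper open.
Joint ranges: [-176.03, 176.03], [-82.01, 121.73], [-58.28, 71.71], [-173.87, 95.51], [-174.79, -0.11], [-173.66, 173.66]. Speed limits (degrees/s): [136.94, 136.94, 172.46, 180, 180, 180].

## Interface

Orientations are given as a 3x3 rotation matrix whose columns are the frame's x, y, z axes.
In Python, from rig import robot gives the robot as it stands. Calls block until the motion is done:
- robot.goto(position, orientation): joint-space move of the TCP to a pose.
- robot.servo_line(position, ori=None, speed=0.15): straight line of the TCP; ori=None keeps the orientation; speed is the mean speed in m/s.
- robot.movej(angles): joint-space move.
- robot.move_gripper(opening): opening from 0.0 (shut) to 1.0 (fully open); the grip force is fixed at half the most; returns when the fingers have stopped.
- robot.dwell(seconds).
- robot.ik(position, orientation): joint angles nearest the present ones, or None.
- robot.grab_frame(name): name is "scene" or "side" or "wrist"; returns (picture, depth): 480x640x3 uint8, red, green, blue; 480x640 float32, m along the optical axis (not along the pixel's ray), 0 where there is no reading.
- robot.camera_info(name): a dict with "vfov" (degrees; the focal length in pixels is half the picture's height over the tangent of half this angle, whatever the lens; pixels are square), "cx", "cy" (the principal point, pixels), "view" (4x4, takes a point from world to camera coordinates); the wrist camera has in their place "T_tool_cam" (4x4, takes a point from camera to tool coordinates, whose origin is the TCP and whose axes are the flange's). Camera axes: x right, y down, z forward; pixel columns grow to the right and rows downward; lengths in m; the calibration is good to about 2 mm. A picture is of the moment at which its call begins: read the wrist's pose just before it. camera_info takes no time and is no camera call.
A pose or a line that the arm cannot do raises robot.Unreachable and nothing moves.
- robot.job_done(): hands the job in; it is judged then, once.
Readings, each from a call of its own:
- robot.read_t(): time.
- robot.read_qpos(): joint angles.
- robot.read_qvel(): joint speeds.
- robot.read_effort(): joint torques, N m.
- robot.read_position(): TCP position.
- robot.read_tcp_rot(): TCP orientation.
- robot.read_force(): force on the tool from outside, world axes, zero at the start.
- robot.read_ft_torque(): the same for the moment, N m.
- robot.read_grip_width(): opening from 0.0 (shut) to 1.0 (fully open).
- robot.read_finger_force(): force on a finger pad.
Only numpy, scipy, OpenCV 4.12 (cv2) and the standard library are available. Lean on these libraries where they do the work, as an engineer would, in place of code of your own. Each camera call takes 0.05 s, during which the arm holds its last target. There are 200 camera calls.

## Task

The pupae are sorted and the pots have to be closed: take the stack of white stoppers apart and put each one into the glass pot it fits, pushed home so that its flange lies flat on the rim all round. Leave the pots standing where they are, do not tip them, and do not disturb the petri dish and the forceps lying beside them.

Things in the scene. Friction and masses are not known exactly. Their poses are not given: they have to be found in the camera images.
- pot_a: the smallest of four open glass pots on the bench, brown pupae on a white paper disc inside: 25 mm outside diameter, 20 mm inside, wall 2.5 mm, 34 mm tall, loose; the origin is the centre of its underside, z up along its axis, its rim lies 34 mm above the origin
- pot_b: the second smallest of four open glass pots on the bench, brown pupae on a white paper disc inside: 37 mm outside diameter, 32 mm inside, wall 2.5 mm, 40 mm tall, loose; the origin is the centre of its underside, z up along its axis, its rim lies 40 mm above the origin
- pot_c: the second largest of four open glass pots on the bench, brown pupae on a white paper disc inside: 49 mm outside diameter, 44 mm inside, wall 2.5 mm, 46 mm tall, loose; the origin is the centre of its underside, z up along its axis, its rim lies 46 mm above the origin
- pot_d: the largest of four open glass pots on the bench, brown pupae on a white paper disc inside: 61 mm outside diameter, 56 mm inside, wall 2.5 mm, 52 mm tall, loose; the origin is the centre of its underside, z up along its axis, its rim lies 52 mm above the origin
- stopper_a_mid (a point): smallest of four white plastic stoppers, fits pot_a: round flange 30 mm wide, 8 mm thick, top dished 1.5 mm, above a tapered plug 10 mm deep (17 mm wide at the flange, 11 mm at its foot). At the start on top of the stack, plug down. Point on its axis, half-way up: 9 mm above the plug's foot, 1 mm below the flange's underside; z up. Seated, it is 1 mm below the pot's rim
- stopper_b_mid (a point): second smallest of four white plastic stoppers, fits pot_b: round flange 42 mm wide, 8 mm thick, top dished 1.5 mm, above a tapered plug 10 mm deep (29 mm wide at the flange, 23 mm at its foot). At the start in the stack, on the next larger, plug down. Point on its axis, half-way up: 9 mm above the plug's foot, 1 mm below the flange's underside; z up. Seated, it is 1 mm below the pot's rim
- stopper_c_mid (a point): second largest of four white plastic stoppers, fits pot_c: round flange 54 mm wide, 8 mm thick, top dished 1.5 mm, above a tapered plug 10 mm deep (41 mm wide at the flange, 35 mm at its foot). At the start in the stack, on the next larger, plug down. Point on its axis, half-way up: 9 mm above the plug's foot, 1 mm below the flange's underside; z up. Seated, it is 1 mm below the pot's rim
- stopper_d_mid (a point): largest of four white plastic stoppers, fits pot_d: round flange 66 mm wide, 8 mm thick, top dished 1.5 mm, above a tapered plug 10 mm deep (53 mm wide at the flange, 47 mm at its foot). At the start at the bottom of the stack, plug down. Point on its axis, half-way up: 9 mm above the plug's foot, 1 mm below the flange's underside; z up. Seated, it is 1 mm below the pot's rim
- petri_dish_5: a bystander: covered shallow round dish, 90 mm across, 15 mm high, loose on the bench; origin at the centre of its underside
- forceps_fine: a bystander: fine steel forceps, 116 mm long along x, 12 mm wide, 9 mm high, lying loose on the bench; origin at the centre of its underside
Not all that is in view belongs to the job. What is shaped like the pot_b but pink is not meant. What is shaped like the part that bears stopper_d_mid but brown is not meant.

How it is judged:
By the outcome, as a careful person would: the job done as asked, in the order asked, and still so for the second after the job is handed in, with the robot touching nothing.
It also fails if it takes over 104 s, if anything falls off the work surface, if the arm or the gripper's body presses on something with over 40 N, if the wrist force passes 120 N, or if a joint passes its speed limit or range.

## Working session

There is one attempt and no reset: what is moved stays moved. The work goes in short steps, each a Python script; the robot and the scene stay as the last script left them, time stands still between calls to the robot, and variables do not carry over. Pictures are saved under pics/ and viewed, at most 14 in all, crops included, and the job is handed in when it is done.

```bash
mkdir -p pics; python3 - <<'E'
from rig import robot
import cv2,numpy as np
for n in("scene","side"):
    p,d=robot.grab_frame(n); cv2.imwrite(f"pics/{n}0.png",p[:,:,::-1]); np.savez(f"{n}0.npz",p=p,d=d)
    print(n,robot.camera_info(n))
print(robot.camera_info("wrist"),robot.read_t(),robot.read_tcp_rot())
E
```

```text
scene {'vfov': 56.95567369926676, 'cx': 323.77126025199374, 'cy': 244.7454870771757, 'view': array([[-0.65631809, -0.75432169,  0.01566339,  0.35894328],
       [-0.47982253,  0.40128147, -0.78022018,  0.30780966],
       [ 0.58225158, -0.51958827, -0.62530883,  0.93366383],
       [ 0.        ,  0.        ,  0.        ,  1.        ]])}
side {'vfov': 46.00586349192254, 'cx': 324.3502255068687, 'cy': 239.15554000415327, 'view': array([[-0.99876347,  0.04943   , -0.00531083,  0.50517115],
       [ 0.03746371,  0.67811521, -0.73400016,  0.03806944],
       [-0.03268027, -0.73329151, -0.67912853,  1.34247007],
       [ 0.        ,  0.        ,  0.        ,  1.        ]])}
{'vfov': 69.97137055251304, 'cx': 315.9277526886201, 'cy': 239.78178270010653, 'T_tool_cam': array([[-6.25092783e-04, -9.60365521e-01, -2.78743026e-01,
         7.46236966e-02],
       [ 9.99999785e-01, -6.56048124e-04,  1.77703121e-05,
        -5.96380317e-06],
       [-1.99934835e-04, -2.78742955e-01,  9.60365725e-01,
        -1.57896888e-01],
       [ 0.00000000e+00,  0.00000000e+00,  0.00000000e+00,
         1.00000000e+00]])} 0.1 [[-9.68497186e-01 -2.49024099e-01 -4.45092441e-04]
 [-2.49024481e-01  9.68496215e-01  1.37474913e-03]
 [ 8.87246818e-05  1.44227958e-03 -9.99998956e-01]]
```

View pics/scene0.png

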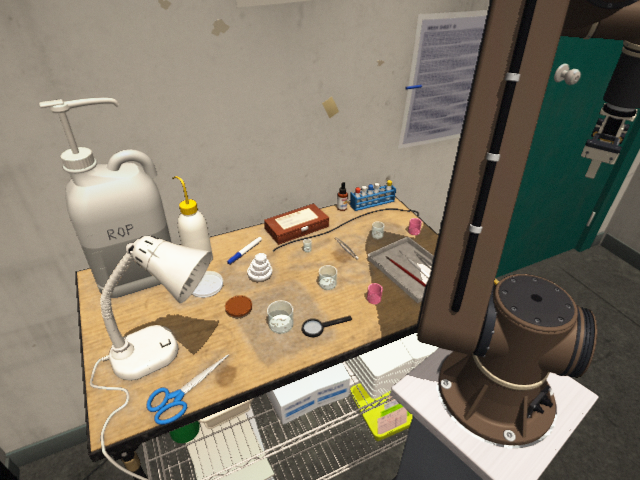

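View pics/side0.png

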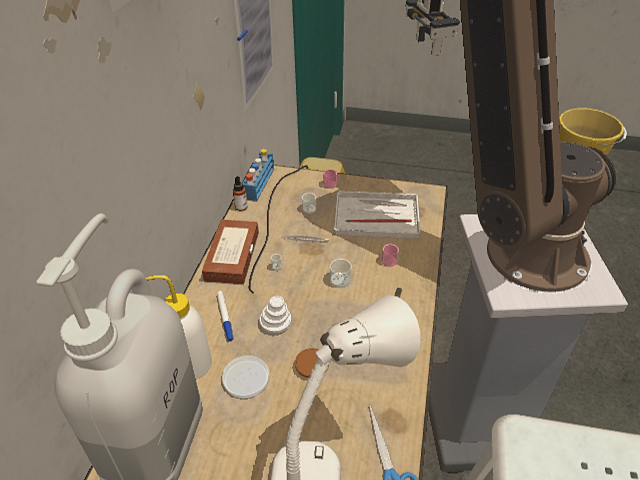

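The scene view shows the white stack at (260,268) and four clear pots: (307,245) smallest, (377,230), (328,278) and (280,318) largest. The pink cups at (375,293) and (414,227) and the brown disc at (238,306) are decoys by colour. I'll cast rays for rough positions.

```bash
cat > h.py <<'E'
from rig import robot
import cv2,numpy as np
from scipy.spatial.transform import Rotation as R
def f(ci): return 240/np.tan(np.radians(ci["vfov"]/2))
def ray(n,uv,T=None):
    ci=robot.camera_info(n)
    c2w=np.linalg.inv(ci["view"]) if T is None else T@ci["T_tool_cam"]
    d=c2w[:3,:3]@np.array([(uv[0]-ci["cx"])/f(ci),(uv[1]-ci["cy"])/f(ci),1]); return c2w[:3,3],d
def onz(n,uv,z,T=None):
    o,d=ray(n,uv,T); return o+d*(z-o[2])/d[2]
def proj(n,X,T=None):
    ci=robot.camera_info(n); V=ci["view"] if T is None else np.linalg.inv(T@ci["T_tool_cam"])
    c=V[:3,:3]@np.asarray(X)+V[:3,3]; return c[:2]/c[2]*f(ci)+[ci["cx"],ci["cy"]]
def tcp():
    T=np.eye(4); T[:3,:3]=robot.read_tcp_rot(); T[:3,3]=robot.read_position(); return T
def down(yaw): # tool y axis at angle yaw (deg) from world y
    c,s=np.cos(np.radians(yaw)),np.sin(np.radians(yaw))
    y=np.array([-s,c,0]); z=np.array([0,0,-1.]); return np.column_stack([np.cross(y,z),y,z])
E
python3 - <<'E'
from h import *
for k,uv,z in [("a",(307,242),.034),("b",(377,224),.04),("c",(328,270),.046),("d",(280,308),.052),("stack",(260,256),.066),("brown",(238,306),.01),("dish",(207,284),.015),("forc",(347,247),.005),("pink1",(375,288),.04),("pink2",(414,221),.04),("glass",(313,328),.01),("lamp",(195,270),.15),("bottle",(190,200),.15)]:
    p=onz("scene",uv,z); print(k,p.round(3),np.hypot(*p[:2]).round(3))
for k,uv,z in [("a",(276,256),.034),("b",(309,196),.04),("c",(341,265),.046),("stack",(277,301),.066)]: print(k,onz("side",uv,z).round(3))
E
```

```text
a [0.61  0.009 0.034] 0.61
b [ 0.537 -0.202  0.04 ] 0.574
c [0.472 0.051 0.046] 0.475
d [0.44  0.23  0.052] 0.497
stack [0.612 0.167 0.066] 0.634
brown [0.546 0.283 0.01 ] 0.615
dish [0.659 0.305 0.015] 0.726
forc [ 0.545 -0.089  0.005] 0.553
pink1 [0.351 0.001 0.04 ] 0.351
pink2 [ 0.476 -0.3    0.04 ] 0.562
glass [0.371 0.187 0.01 ] 0.416
lamp [0.579 0.358 0.15 ] 0.68
bottle [0.845 0.23  0.15 ] 0.876
a [0.617 0.004 0.034]
b [ 0.535 -0.205  0.04 ]
c [0.471 0.052 0.046]
stack [0.611 0.168 0.066]
```

```bash
python3 - <<'E'
import numpy as np,cv2
p=np.load("scene0.npz")["p"][200:350,180:440,::-1]; cv2.imwrite("pics/crop.png",cv2.resize(p,None,fx=3,fy=3,interpolation=cv2.INTER_CUBIC))
E
```

```text
(no output)
```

View pics/crop.png

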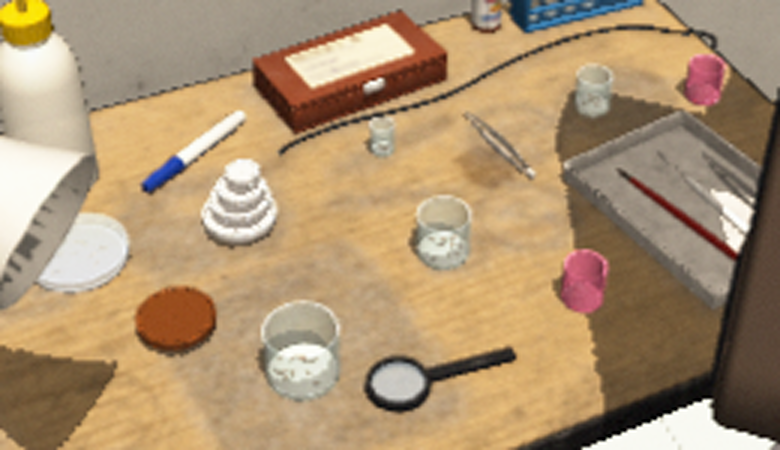

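The crop confirms it: the pots are clear glass with pupae, smallest to largest at scene (307,245), (377,230), (328,278), (280,318). The white stack is at (260,268). The pink cups and brown disc are excluded by colour. Next I'll check obstacle heights near the work, then take a wrist look.

```bash
python3 - <<'E'
from h import *
# height map of tall obstacles from both fixed cameras
H={}
for n in("scene","side"):
    d=np.load(n+"0.npz")["d"]; ci=robot.camera_info(n); c2w=np.linalg.inv(ci["view"])
    v,u=np.nonzero(d>0); z=d[v,u]
    P=np.c_[(u-ci["cx"])/f(ci)*z,(v-ci["cy"])/f(ci)*z,z]@c2w[:3,:3].T+c2w[:3,3]
    for p in P[(P[:,0]>.32)&(P[:,0]<.9)&(abs(P[:,1])<.46)&(P[:,2]>.03)]:
        k=(int(p[0]//.04),int(p[1]//.04)); H[k]=max(H.get(k,0),p[2])
print("cols y:",[round(j*.04,2) for j in range(-8,12)])
for i in range(8,22): print(round(i*.04,2),[int(1000*H.get((i,j),0)) for j in range(-8,12)])
# wrist overview: yaw 0 -> tool x is -x? choose camera side toward the robot
for yaw in(0,180,90,-90):
    print(yaw,robot.ik([.53,.06,.25],down(yaw)))
E
```

```text
cols y: [-0.32, -0.28, -0.24, -0.2, -0.16, -0.12, -0.08, -0.04, 0.0, 0.04, 0.08, 0.12, 0.16, 0.2, 0.24, 0.28, 0.32, 0.36, 0.4, 0.44]
0.32 [0, 0, 0, 0, 0, 0, 0, 42, 44, 0, 0, 0, 0, 0, 0, 0, 0, 0, 0, 0]
0.36 [0, 0, 0, 0, 0, 0, 0, 42, 43, 0, 0, 0, 0, 0, 0, 0, 0, 0, 325, 318]
0.4 [0, 0, 0, 0, 0, 0, 0, 0, 0, 0, 0, 0, 0, 55, 54, 0, 0, 324, 330, 329]
0.44 [42, 44, 0, 0, 0, 0, 0, 0, 49, 48, 48, 0, 0, 55, 54, 0, 0, 319, 332, 337]
0.48 [42, 0, 41, 40, 0, 0, 0, 0, 46, 47, 47, 0, 0, 0, 0, 0, 0, 0, 333, 339]
0.52 [0, 0, 43, 43, 0, 0, 0, 0, 0, 0, 0, 0, 0, 0, 0, 0, 0, 0, 0, 330]
0.56 [0, 0, 0, 0, 0, 0, 0, 0, 0, 0, 0, 67, 69, 0, 0, 0, 0, 0, 0, 0]
0.6 [0, 0, 0, 0, 0, 0, 0, 36, 37, 0, 0, 69, 70, 37, 0, 0, 0, 0, 0, 0]
0.64 [74, 73, 53, 0, 32, 41, 40, 38, 32, 0, 0, 0, 35, 0, 0, 0, 0, 0, 0, 0]
0.68 [73, 75, 103, 62, 37, 40, 40, 40, 40, 40, 0, 0, 0, 0, 0, 0, 0, 0, 0, 0]
0.72 [598, 600, 559, 0, 37, 41, 41, 40, 40, 41, 0, 0, 0, 140, 189, 156, 286, 293, 285, 267]
0.76 [0, 600, 603, 605, 610, 612, 613, 39, 39, 39, 0, 0, 0, 150, 256, 317, 463, 352, 326, 354]
0.8 [0, 0, 0, 0, 566, 605, 614, 616, 626, 628, 0, 0, 0, 0, 255, 311, 471, 483, 485, 487]
0.84 [0, 0, 0, 0, 0, 0, 0, 0, 621, 641, 655, 671, 681, 625, 233, 0, 309, 317, 373, 481]
0 [  27.53382801    6.28945671  -15.05495833    0.          -68.65558496
 -117.53382801]
180 [ 27.53382801   6.28945671 -15.05495833   0.         -68.65558496
  62.46617199]
90 [ 27.53382801   6.28945671 -15.05495833   0.         -68.65558496
 -27.53382801]
-90 [ 27.53382801   6.28945671 -15.05495833   0.         -68.65558496
 152.46617199]
```

```bash
python3 - <<'E'
from h import *
robot.goto([.53,.06,.27],down(90))
T=tcp(); p,d=robot.grab_frame("wrist"); np.savez("w1.npz",p=p,d=d,T=T); cv2.imwrite("pics/w1.png",p[:,:,::-1]); print(robot.read_t())
for X in([.61,.007,.034],[.537,-.203,.04],[.472,.051,.046],[.44,.23,.052],[.611,.167,.068]): print(proj("wrist",X,T).round())
E
```

```text
2.975
[245. 161.]
[309. -69.]
[368. 202.]
[389. 344.]
[247. 305.]
```

View pics/w1.png

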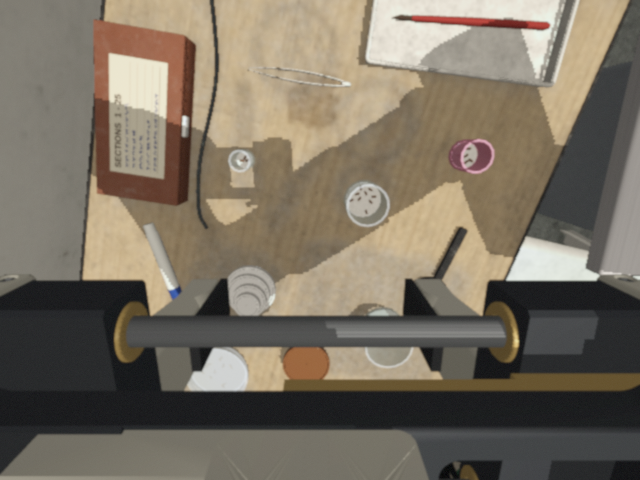

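The wrist view shows pot_a at (240,160), pot_c at (367,204), and the stack at (250,290) half hidden by the gripper. I'll turn the camera the other way for the stack and pot_d.

```bash
cat >> h.py <<'E'
from scipy.optimize import least_squares
def circ(file,z,radii,xy0,tol=.006):
    """edge pixels cast on plane z, robust fit of concentric circles of known radii"""
    D=np.load(file); T=D["T"]; e=cv2.Canny(cv2.cvtColor(D["p"],cv2.COLOR_RGB2GRAY),40,100)
    u0,v0=proj("wrist",[*xy0,z],T).astype(int); w=80
    v,u=np.nonzero(e[max(v0-w,0):v0+w,max(u0-w,0):u0+w]); v+=max(v0-w,0); u+=max(u0-w,0)
    P=np.array([onz("wrist",q,z,T)[:2] for q in zip(u,v)]); c=np.array(xy0,float); R_=np.array(radii)
    for t in(tol,tol*.6,.002,.0015,.0015):
        res=lambda c,Q:(lambda r:r.T[np.arange(len(Q)),abs(r).argmin(0)] if 0 else np.take_along_axis(r,abs(r).argmin(0)[None],0)[0])(np.linalg.norm(Q-c,axis=1)[None]-R_[:,None])
        Q=P[abs(res(c,P))<t]; c=least_squares(res,c,args=(Q,),loss="soft_l1",f_scale=.0007).x
    a=np.unique((np.degrees(np.arctan2(*(Q-c).T))//20)).size
    return c.round(4),len(Q),a,np.sqrt(np.mean(res(c,Q)**2)).round(5)
E
sed -i 's/res=lambda c,Q:(lambda r:r.T\[np.arange(len(Q)),abs(r).argmin(0)\] if 0 else /res=lambda c,Q:(lambda r:/' h.py
python3 - <<'E'
from h import *
robot.goto([.53,.06,.27],down(-90))
T=tcp(); p,d=robot.grab_frame("wrist"); np.savez("w2.npz",p=p,d=d,T=T); cv2.imwrite("pics/w2.png",p[:,:,::-1]); print(robot.read_t())
print("a",circ("w1.npz",.034,[.0125,.010],[.61,.007])); print("c",circ("w1.npz",.046,[.0245,.022],[.472,.051]))
print("d",circ("w2.npz",.052,[.0305,.028],[.44,.23]))
for k,z,r in(("sa",.0675,.015),("sb",.051,.021),("sc",.0345,.027),("sd",.018,.033)): print(k,circ("w2.npz",z,[r],[.612,.167]))
E
```

```text
5.675
a (array([0.6156, 0.0056]), 126, 18, np.float64(0.0006))
c (array([0.4714, 0.0543]), 268, 18, np.float64(0.00064))Traceback (most recent call last):
  File "<stdin>", line 5, in <module>
  File "h.py", line 25, in circ
    P=np.array([onz("wrist",q,z,T)[:2] for q in zip(u,v)]); c=np.array(xy0,float); R_=np.array(radii)
                ~~~^^^^^^^^^^^^^^^
  File "h.py", line 10, in onz
    o,d=ray(n,uv,T); return o+d*(z-o[2])/d[2]
        ~~~^^^^^^^^
  File "h.py", line 6, in ray
    ci=robot.camera_info(n)
ValueError: time passes only in moves, steps and waits
```

View pics/w2.png

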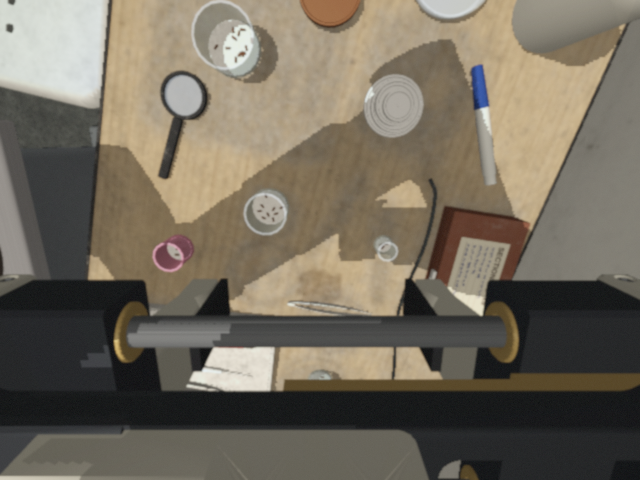

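Here pot_d is at (225,35), the stack at (394,105), pot_c at (266,212) and pot_a at (386,247). Seeing a and c from two opposite yaws also gives me the hand-eye bias. I'll cache the calibration.

```bash
sed -i 's/robot.camera_info(n)/CI(n)/' h.py; sed -i '3a import functools\nCI=functools.lru_cache(None)(lambda n: robot.camera_info(n))' h.py
python3 - <<'E'
from h import *
for w in("w1","w2"): print(w,"a",circ(w+".npz",.034,[.0125,.010],[.6156,.0056]), "c",circ(w+".npz",.046,[.0245,.022],[.4714,.0543]))
print("d",circ("w2.npz",.052,[.0305,.028],[.44,.23]))
for k,z,r in(("sa",.0675,.015),("sb",.051,.021),("sc",.0345,.027),("sd",.018,.033)): print(k,circ("w2.npz",z,[r],[.612,.167]))
print(robot.read_t())
E
```

```text
w1 a (array([0.6156, 0.0056]), 126, 18, np.float64(0.0006)) c (array([0.4714, 0.0543]), 268, 18, np.float64(0.00064))
w2 a (array([0.6166, 0.0066]), 121, 18, np.float64(0.00066)) c (array([0.4725, 0.0552]), 272, 18, np.float64(0.00062))
d (array([0.4396, 0.2336]), 410, 18, np.float64(0.0005))
sa (array([0.6097, 0.1706]), 84, 12, np.float64(0.00076))
sb (array([0.6105, 0.1705]), 91, 12, np.float64(0.00073))
sc (array([0.6164, 0.1661]), 133, 17, np.float64(0.00074))
sd (array([0.6145, 0.1684]), 96, 12, np.float64(0.0008))
5.675
```

```bash
python3 - <<'E'
from h import *
D=np.load("w2.npz"); p=D["p"][65:145,350:440,::-1]; p=cv2.resize(p,None,fx=6,fy=6,interpolation=cv2.INTER_CUBIC)
p=cv2.normalize(p.astype(float)**1,None,0,255,cv2.NORM_MINMAX).astype(np.uint8)
cv2.imwrite("pics/stk.png",p)
for z in(.0675,.051,.0345,.018):print((proj("wrist",[.612,.1685,z],D["T"])-[350,65])*6)
E
```

```text
[292.3586174  240.85752975]
[270.04927249 250.3361513 ]
[249.65843184 258.99965363]
[230.9488234  266.94884705]
```

View pics/stk.png

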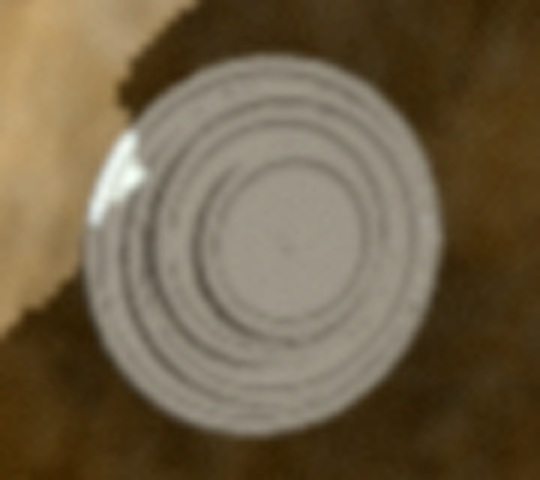

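```bash
python3 - <<'E'
from h import *
D=np.load("w2.npz"); p=D["p"];T=D["T"]
hsv=cv2.cvtColor(p,cv2.COLOR_RGB2HSV); m=((hsv[...,1]<60)).astype(np.uint8); m[:, :350]=0;m[:60]=0;m[150:]=0;m[:,440:]=0
cs,_=cv2.findContours(m,0,cv2.CHAIN_APPROX_NONE); c=max(cs,key=cv2.contourArea)
print(cv2.fitEllipse(c))
V=np.linalg.inv(T@CI("wrist")["T_tool_cam"]); 
for z in(.018,.0675): print(V[:3,:3]@[.612,.1685,z]+V[:3,3], f(CI("wrist")))
Q=c[:,0]
for z in(.018,.03,.04,.05):
    P=np.array([onz("wrist",q,z,T)[:2] for q in Q]); r=lambda x:np.linalg.norm(P-x[:2],axis=1)-x[2]
    s=least_squares(r,[.61,.17,.03],loss="soft_l1",f_scale=.001); print(z,s.x.round(4),np.sqrt(np.mean(s.fun**2)))
for z in (.0675,): # depth check on stack profile
    d=D["d"]; 
    for u,v in((398,105),(378,105),(374,105),(370,105),(366,105)):
        ci=CI("wrist");Z=d[v,u]; X=np.linalg.inv(V)@[(u-ci["cx"])/f(ci)*Z,(v-ci["cy"])/f(ci)*Z,Z,1]; print(u,v,X[:3].round(4))
E
```

```text
((393.3625793457031, 103.29559326171875), (63.32520294189453, 83.1828384399414), 145.7263946533203)
[ 0.08133585 -0.14604094  0.38439517] 342.93784567415577
[ 0.08133002 -0.13225066  0.33685488] 342.93784567415577
0.018 [0.619  0.174  0.0374] 0.006317298739928612
0.03 [0.6164 0.1729 0.0363] 0.006129915779750308
0.04 [0.6143 0.1719 0.0354] 0.005973775301459702
0.05 [0.6121 0.171  0.0345] 0.005817643104721812
398 105 [0.6118 0.1688 0.0653]
378 105 [0.5948 0.1704 0.0491]
374 105 [0.5913 0.1707 0.045 ]
370 105 [0.589  0.1719 0.0319]
366 105 [0.5869 0.1734 0.0161]
```

```bash
python3 - <<'E'
from h import *
robot.goto([.613,.10,.2],down(-90))
T=tcp(); p,d=robot.grab_frame("wrist"); np.savez("w3.npz",p=p,d=d,T=T); print(robot.read_t())
for k,z,r in(("sa",.0675,.015),("sb",.051,.021),("sc",.0345,.027),("sd",.018,.033)):
    print(k,circ("w3.npz",z,[r],[.613,.169],.004),circ("w3.npz",z,[r],[.611,.171],.004))
u,v=proj("wrist",[.613,.169,.04],T).astype(int); print(u,v)
p=p[max(v-60,0):v+60,u-75:u+75]; 
cv2.imwrite("pics/stk3.png",cv2.resize(p[:,:,::-1],None,fx=5,fy=5,interpolation=cv2.INTER_CUBIC))
E
```

```text
6.2583
sa (array([0.613, 0.169]), 0, 0, np.float64(nan)) (array([0.611, 0.171]), 0, 0, np.float64(nan))
sb (array([0.6093, 0.167 ]), 52, 6, np.float64(0.00067)) (array([0.6087, 0.1681]), 50, 6, np.float64(0.00062))
sc (array([0.6132, 0.1695]), 69, 7, np.float64(0.00053)) (array([0.6131, 0.1696]), 71, 7, np.float64(0.00058))
sd (array([0.6173, 0.1721]), 199, 15, np.float64(0.00039)) (array([0.6173, 0.1721]), 199, 15, np.float64(0.00039))
315 147
  return _methods._mean(a, axis=axis, dtype=dtype,
  ret = ret.dtype.type(ret / rcount)
```

View pics/stk3.png

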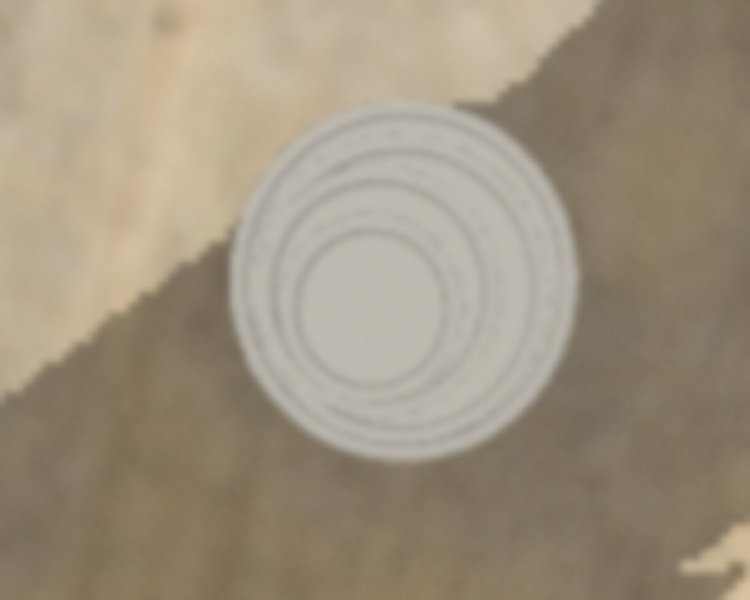

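```bash
python3 - <<'E'
from h import *
T=np.load("w3.npz")["T"]
for k,cx,cy,r,z in(("a",372,308,74,.0675),("b",378,292,108,.051),("c",392,288,143,.0345),("d",403,282,176,.018)):
    q=lambda x,y:onz("wrist",(240+x/5,87+y/5),z,T)
    print(k,q(cx,cy).round(4),"r",(np.linalg.norm(q(cx+r,cy)-q(cx,cy))*1e3).round(2))
D=np.load("w3.npz")["p"]; g=cv2.cvtColor(D,cv2.COLOR_RGB2GRAY)[87:207,240:390]
e=cv2.Canny(cv2.resize(g,None,fx=4,fy=4,interpolation=cv2.INTER_CUBIC),8,20)
v,u=np.nonzero(e); 
for k,c0,z,rr in(("a",(.61,.166),.0675,(.0125,.015)),("b",(.6115,.17),.051,(.0185,.021)),("c",(.6145,.17),.0345,(.0245,.027)),("d",(.6173,.1721),.018,(.0305,.033))):
    P=np.array([onz("wrist",(240+a/4,87+b/4),z,T)[:2] for a,b in zip(u,v)])
    for R0 in rr:
        x=np.array([*c0,R0])
        for t in(.0025,.0015,.001,.001):
            Q=P[abs(np.linalg.norm(P-x[:2],axis=1)-x[2])<t]; x=least_squares(lambda x:np.linalg.norm(Q-x[:2],axis=1)-x[2],x,loss="soft_l1",f_scale=.0005).x
        print(k,R0,x.round(4),len(Q),np.unique(np.degrees(np.arctan2(*(Q-x[:2]).T))//20).size)
E
```

```text
a [0.6121 0.1688 0.0675] r 12.06
b [0.6131 0.171  0.051 ] r 18.55
c [0.6155 0.1715 0.0345] r 25.88
d [0.6177 0.1724 0.018 ] r 33.44
a 0.0125 [0.6108 0.1671 0.0131] 482 17
a 0.015 [0.609  0.1656 0.0152] 576 17
b 0.0185 [0.6121 0.1702 0.0183] 593 18
b 0.021 [0.6099 0.17   0.0203] 647 18
c 0.0245 [0.6147 0.1701 0.0252] 854 18
c 0.027 [0.6131 0.1699 0.0268] 836 17
d 0.0305 [0.6167 0.1722 0.0301] 970 18
d 0.033 [0.6177 0.1718 0.033 ] 1033 17
```

```bash
cat >> h.py <<'E'
POT=dict(a=(.6161,.0061,.034,.030),c=(.472,.0547,.046,.054),d=(.4391,.2331,.052,.066))
STK=dict(a=(.6116,.1685,.0495),b=(.612,.1705,.033),c=(.6145,.170,.0165),d=(.617,.1717,0.))
OFF=.0045; O=down(90)
def pick(k):
    x,y,z=STK[k]; robot.goto([x,y,z+.06],O); robot.move_gripper(1.0)
    robot.servo_line([x,y,z+OFF],speed=.08); robot.move_gripper(0.0)
    print("grip",k,robot.read_grip_width()*88,robot.read_finger_force())
    robot.servo_line([x,y,max(z+.05,.12)],speed=.12); print("lifted",robot.read_grip_width()*88,robot.read_t())
def place(k,dx=0,dy=0):
    x,y,h,w=POT[k]; x+=dx;y+=dy; zt=h-.010+OFF
    robot.goto([x,y,zt+.05],O); robot.dwell(.1); f0=robot.read_force()
    robot.servo_line([x,y,zt+.011],speed=.08); z=zt+.011
    while z>zt-.002:
        z-=.001; robot.servo_line([x,y,z],speed=.03); F=robot.read_force()-f0
        if F[2]>6: break
    print("stop dz",(robot.read_position()[2]-zt).round(4),"F",F.round(1)); return z-zt
def release(k):
    x,y,h,w=POT[k]; robot.move_gripper(min(1,(w+.014)/.088)); p=robot.read_position()
    robot.servo_line([p[0],p[1],h+.05],speed=.12); print("t",robot.read_t())
E
python3 - <<'E'
from h import *
pick("a")
x,y,h,w=POT["a"]; robot.goto([x,y,.12],O)
T=tcp(); p,d=robot.grab_frame("wrist"); np.savez("w4.npz",p=p,d=d,T=T); cv2.imwrite("pics/w4.png",p[:,:,::-1])
E
```

```text
grip a 28.51755542475015 30.000058114528656
lifted 28.172042672545775 11.725
```

View pics/w4.png

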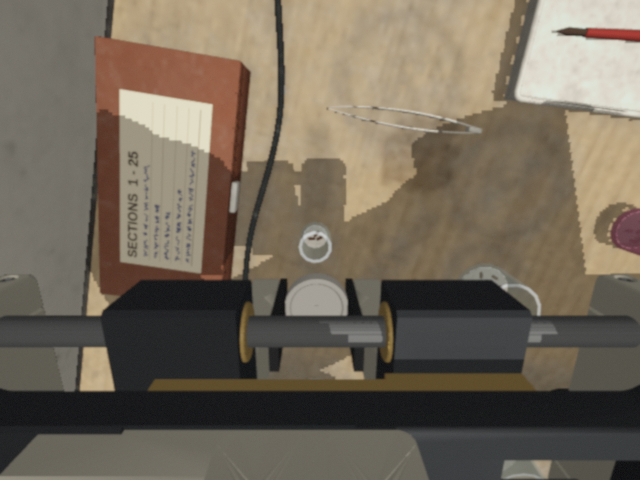

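Stopper_a is held level and centred between the fingers at (316,303), with pot_a below at (315,243). I'm placing it and then looking towards pot_b.

```bash
python3 - <<'E'
from h import *
place("a"); release("a")
robot.goto([.59,-.06,.2],O)
T=tcp(); p,d=robot.grab_frame("wrist"); np.savez("w5.npz",p=p,d=d,T=T); cv2.imwrite("pics/w5.png",p[:,:,::-1]); print(robot.read_t())
print("b",circ("w5.npz",.04,[.0185,.016],[.536,-.203]))
print("sa",circ("w5.npz",.042,[.015],[.616,.006]))
E
```

```text
stop dz -0.0002 F [-1.8 -0.4  6.9]
t 17.6667
18.3167
b (array([ 0.536 , -0.2016]), 290, 18, np.float64(0.0005))
sa (array([0.617 , 0.0062]), 106, 18, np.float64(0.00037))
```

View pics/w5.png

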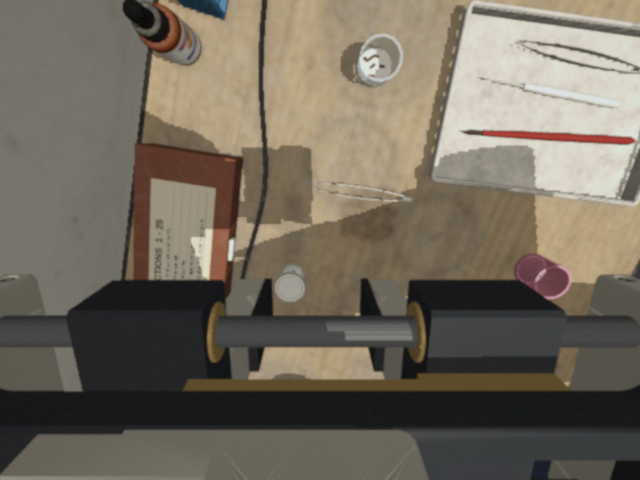

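Stopper_a sits on pot_a at (290,285), stopped at the right height with 7 N. Pot_b's rim is at (380,60). Now b and c.

```bash
cat >> h.py <<'E'
POT["b"]=(.5365,-.2011,.040,.042)
E
python3 - <<'E'
from h import *
pick("b"); x,y,h,w=POT["b"]; robot.goto([x,y,.14],O); place("b"); release("b")
T=tcp(); p,d=robot.grab_frame("wrist"); np.savez("w6.npz",p=p,d=d,T=T); cv2.imwrite("pics/w6.png",p[:,:,::-1])
E
```

```text
grip b 41.12465791477311 30.000122487545013
lifted 40.80211097601123 22.725
stop dz -0.0001 F [-5.2 -0.9  9.5]
t 29.375
```

View pics/w6.png

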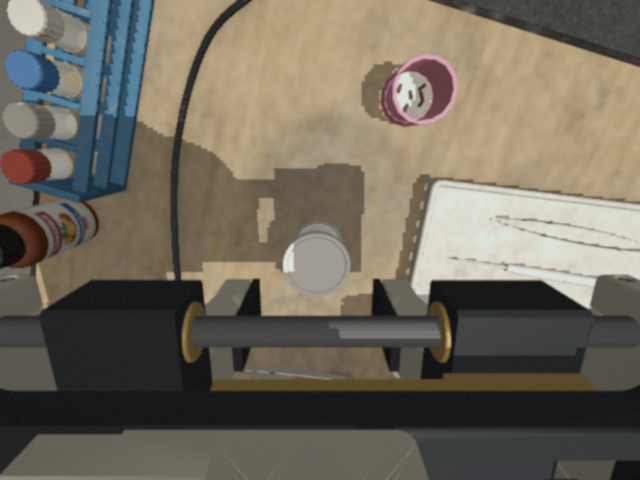

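Stopper_b is flat on pot_b at (317,262). I'll recheck the stack, then do c.

```bash
python3 - <<'E'
from h import *
robot.goto([.613,.235,.2],O)
T=tcp(); p,d=robot.grab_frame("wrist"); np.savez("w7.npz",p=p,d=d,T=T)
for k,z,r in(("c",.0345,.027),("d",.018,.033)): print(k,circ("w7.npz",z,[r,r-.002],STK[k][:2],.004))
pick("c"); x,y,h,w=POT["c"]; robot.goto([x,y,.14],O); place("c"); release("c")
T=tcp(); p,d=robot.grab_frame("wrist"); np.savez("w8.npz",p=p,d=d,T=T)
print("sc",circ("w8.npz",.054,[.027],POT["c"][:2]))
robot.goto([.613,.235,.2],O)
T=tcp(); p,d=robot.grab_frame("wrist"); np.savez("w9.npz",p=p,d=d,T=T); cv2.imwrite("pics/w9.png",p[:,:,::-1])
print("d",circ("w9.npz",.018,[.033],STK["d"][:2]),robot.read_t())
E
```

```text
c (array([0.6132, 0.1697]), 198, 12, np.float64(0.0008))
d (array([0.6173, 0.1721]), 308, 18, np.float64(0.00043))
grip c 52.31716706175926 30.000358521938324
lifted 53.033942024424015 34.9917
stop dz -0.0 F [-6.3 -0.8 13.2]
t 40.9667
sc (array([0.4728, 0.0553]), 346, 18, np.float64(0.00052))
d (array([0.6173, 0.172 ]), 257, 18, np.float64(0.00036)) 42.0583
```

View pics/w9.png

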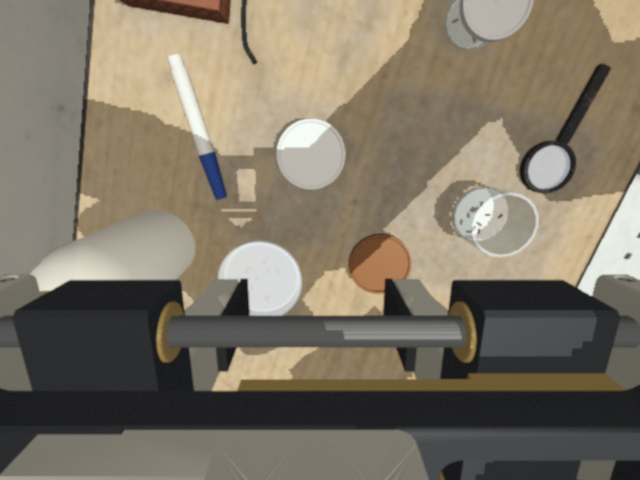

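Stopper_c is seated at (495,10), stopper_d stands alone at (311,153), and pot_d is at (502,225). Nothing is within finger reach. Now d.

```bash
python3 - <<'E'
from h import *
STK["d"]=(.6175,.1722,0.)
pick("d"); x,y,h,w=POT["d"]; robot.goto([x,y,.13],O); place("d"); release("d")
robot.servo_line([x,y,.18]); robot.goto([.5,.05,.3],O)
T=tcp(); p,d=robot.grab_frame("wrist"); np.savez("w10.npz",p=p,d=d,T=T)
for n in("scene","side"):
    p,d=robot.grab_frame(n); np.savez(n+"1.npz",p=p,d=d)
    if n=="scene": cv2.imwrite("pics/fin_scene.png",cv2.resize(p[200:350,180:440,::-1],None,fx=3,fy=3,interpolation=cv2.INTER_CUBIC))
    else: cv2.imwrite("pics/fin_side.png",cv2.resize(p[150:350,220:440,::-1],None,fx=3,fy=3,interpolation=cv2.INTER_CUBIC))
print(robot.read_t())
E
```

```text
grip d 65.15330676183642 30.0004380941391
lifted 64.61572150010565 45.7917
stop dz 0.0002 F [-5.7 -1.7 17. ]
t 51.725
53.45
```

View pics/fin_scene.png

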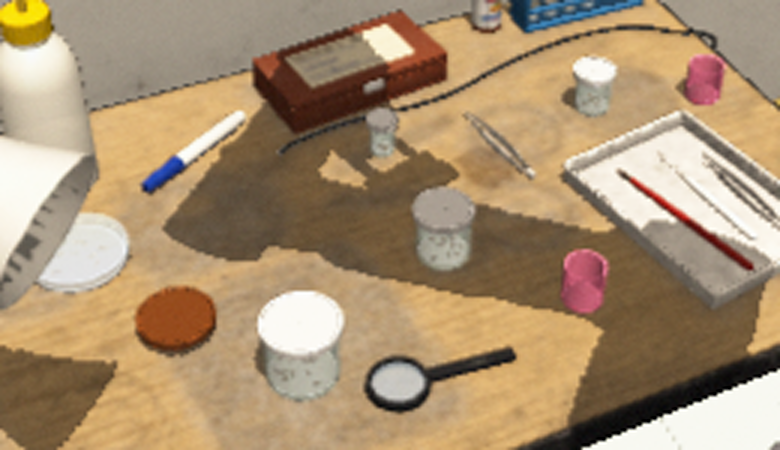

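View pics/fin_side.png

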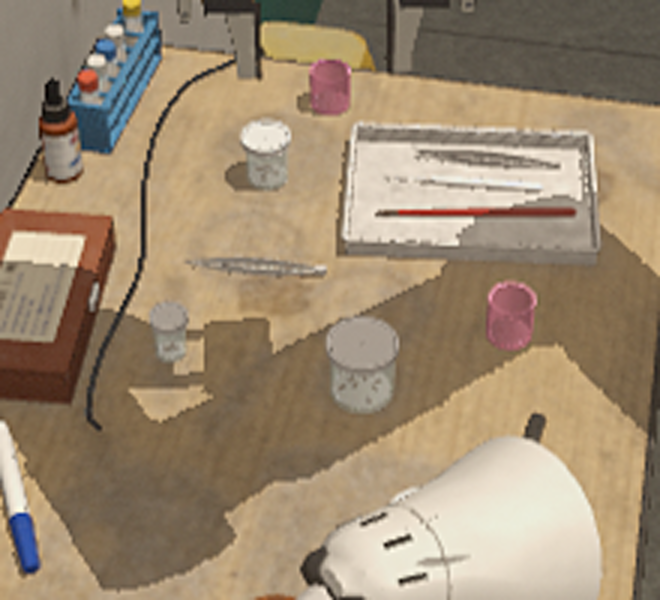

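All four pots are closed with the stoppers flat: in the scene crop a is at (381,120), b (594,70), c (444,210) and d (301,322). The dish and forceps have not moved.

```bash
python3 -c "
from rig import robot
print(robot.job_done())"
```

```text
the job is handed in; nothing more can be done
None
```

The job is handed in at about 53 s of the 104 s allowed: each of the four stoppers is in its matching pot, pushed down until its flange met the rim, the pots still stand in place, and the petri dish and forceps look undisturbed in the final pictures.

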